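# Block up a case of buffer bottles

## Task

The bottles in the open transport case are loose: slide the two of them along their lane, close together and up against its yellow end. Then choose the one green foam block that wedges tightly in the gap left between them and the blue sprung plate, and press it in fully home, flush with the top of the foam lining. Keep the bottles standing, and leave the spare bottle on the case's lid and the jar, beaker and dish where they are.

Things in the scene. Friction and masses are not known exactly. Their poses are not given: they have to be found in the camera images.
- case: Dark foam-lined grey transport case, fixed to the bench, 150 (x) by 200 (y) mm, top of foam lining 66 mm above the bench. Origin: centre of its underside. Its one open-topped lane runs along case y: floor 6 mm above the bench, 54 mm wide, centred on case x = +20 mm, walls as high as the lining, from the yellow end (case y = +88 mm) to the blue sprung plate (y = -66 mm at rest).
- lid_top (a point): Middle of the upper face of the case's flat lid, which lies on the bench beside the case at case y = +225 mm, 158 (x) by 206 (y) by 6 mm, fixed. The spare amber bottle stands on it.
- spring_plate (a joint): Blue plate at the lane's -y end, 50 mm wide, upper edge level with the lining. It slides towards case -y against a spring: 0 at rest, metres, at most 0.008; about 1 N to start it and 0.9 N more per mm. A fitting block drives it back about 4 mm and needs roughly 5 to 15 N of downward push.
- stop_face (a point): Middle of the upper edge of the yellow end's inner face (case x = +20 mm, y = +88 mm, 66 mm above the bench).
- bottle_white: White square bottle with a blue cap, always in the lane, nearest the yellow end: 50 (x) by 50 (y, along the lane) mm, body 60 mm high, 78 mm with its 38 mm wide cap; about 130 g. Origin: centre of its underside. Stands square to the lane.
- bottle_narrow: Amber rectangular bottle with a white cap, 50 (x) by 46 (y) mm, body 60 mm high, 78 mm with its cap; about 120 g. Origin: centre of its underside. One of the two amber bottles stands square in the lane, between the white bottle and the sprung plate (case y below +50 mm); the other is the spare, on the lid (case y above +180 mm).
- bottle_wide: Amber bottle as bottle_narrow but 50 (x) by 60 (y) mm, about 150 g. In the lane, or spare on the lid. With the bottles packed against the yellow end the gap left to the plate at rest is 58 mm with the narrow bottle in the lane, 44 mm with the wide one.
- block_62: Lime-green firm foam block standing on the bench: 46 (x) by 62 (y, goes along the lane's y) by 60 mm high, 56 g. Its lowest 20 mm tapers to a foot of 38 by 50 mm. Origin: centre of its underside. Enters foot down; wedges tightly in the 58 mm gap; when home it rests on the lane's floor, top level with the lining. The three blocks swap spots.
- block_48: As block_62, but 48 mm thick (y), foot 38 by 36 mm, about 43 g; wedges tightly in the 44 mm gap.
- block_34: As block_62, but 34 mm thick (y), foot 38 by 22 mm, about 31 g; too thin for either gap.
- amber_jar: Amber jar with a white cap, 52 mm across, 90 mm high. Leave alone. Origin: centre of its underside.
- beaker: Glass beaker, 66 mm across, 85 mm high. Leave alone. Origin: centre of its underside.
- dish: Low glass dish, 90 mm across, 16 mm high. Leave alone. Origin: centre of its underside.
Mind the look-alikes: they are no part of the job. What is shaped like the block_62 but pink or purple is not meant.

How it is judged:
By the outcome, as a careful person would: the job done as asked, in the order asked, and still so for the second after the job is handed in, with the robot touching nothing.
It also fails if it takes over 61 s, if anything falls off the work surface, if the arm or the gripper's body presses on something with over 40 N, if the wrist force passes 120 N, or if a joint passes its speed limit or range.

## Robot

A 6-joint arm with a two-finger parallel gripper is mounted at the origin on the work surface. World frame = base frame: x ahead of the robot, y to its left, z up, the work surface at z = 0. Lengths are in m, angles in rad, forces in N, time in s.
With the tool pointing down it reaches from about 0.225 to 0.875 m from the base axis. Payload 3.4 kg.
Tool frame: the origin (TCP) lies midway between the tips of the shut fingers; the grasp point (between the pads) lies 19 mm behind it (pinch_z is the distance from the TCP to the grasp point, in m); z points along the fingers, y is the line along which they close (so a half turn about z gives the same grasp; the last joint's range is limited). The gripper opens to 85 mm and grips with 20 to 120 N. Pads are 22 mm wide; open, the fingers measure 114 mm over their backs; the gripper's body (76 mm by 85 mm) begins 54 mm behind the grasp point. The pads swing forward as they close: fully open they stand 13 mm farther back than shut.
Start: joints at [1.229, 0.276, 1.505, -0, 1.361, -0.121], TCP at [0.126, 0.561, 0.21] pointing down, gripper open.
Joint ranges: [-2.89, 2.89], [-0.75, 2.08], [0.22, 2.7], [-1.18, 4.32], [0.11, 2.71], [-2.7, 2.7]. Speed limits (rad/s): [2.57, 2.57, 3.14, 3.14, 3.14, 3.14].

## Interface

Orientations are given as a unit quaternion [w, x, y, z].
In Python, from rig import get_state, get_image, sign_off, pinch_z gives the robot as it stands.
- The arm moves only by the tool send_rows, never from a script. Its argument "steps" is one flat list of numbers, 5 for each row, row after row: the gripper's target within -1 to 1 (fully open at 1, half-way at 0, shut at -1), then the shift along the tool's x, y, z in cm, then the turn about the tool's z in degrees. In form: [gripper, x, y, z, roll, gripper, x, y, z, roll, ...]. A call has 1 to 12 rows; each row shifts and turns the commanded pose from where the row before left it, along the tool's axes as they then stand; what a row does not reach is not made up. A row lasts 1/10 s, in which the tool goes at most 50 mm and 8.59 degrees, less where a joint would pass 70% of its speed; a pose out of reach is approached as far as the arm can. A call is refused whole if a number of a shift passes 5 or a number of a turn 8.59, either way. A call with a gripper value outside its range is refused whole. The fingers move at their own pace and stop on an object; "newtons" is the grip in N (left out, the last holds). Time passes only in rows, so rows that do not move let the fingers close. It gives the time, the measured TCP pose, the force, the opening and the grip force at its end, in the units of the state.
- get_state(): the state, without advancing time (a new reading comes with each control period).
- get_image(name): name is "scene" or "top" or "wrist"; returns a dict with "color" (400x640x3 uint8, red, green, blue), "mtx" (3x3 intrinsics, pixels), "T" (4x4, takes a point from camera to world coordinates); the wrist camera has in their place "mount" (4x4, takes a point from camera to tool coordinates, whose origin is the TCP and whose axes are the flange's). Camera axes: x right, y down, z forward; pixel columns grow to the right and rows downward; lengths in m; the calibration is good to about 2 mm. A picture is of the moment at which its call begins: read the wrist's pose just before it. There is no depth.
- sign_off(): hands the job in; it is judged then, once.
The state is a dict: "clock": time; "qpos": joint angles; "qd": joint speeds; "effort": joint torques, N m; "position": TCP position; "ee_rot": TCP orientation; "contact_force": force on the tool from outside, world axes, zero at the start; "moment": the same for the moment, N m; "width": finger opening in m; "gripper_force": force on a finger pad.
Only numpy, scipy, OpenCV 4.12 (cv2) and the standard library are available. Lean on these libraries where they do the work, as an engineer would, in place of code of your own. Each camera call takes 0.05 s, during which the arm holds its last target. There are 200 camera calls.

## Working session

There is one attempt and no reset: what is moved stays moved. The work goes in short steps, Python scripts to look and compute and a tool call to move; the robot and the scene stay as the last step left them, time stands still between calls to the robot, and variables do not carry over. Pictures are saved under pics/ and viewed, at most 10 in all, crops included, and the job is handed in when it is done.

Besides the shell and the picture viewer there is one more tool, called after "Call:" as name(argument=value, ...) on one line, values as JSON. send_rows: Moves the arm, as the interface text tells. Its arguments: {"type":"object","properties":{"steps":{"type":"array"},"newtons":{"type":"number"}},"required":["steps"]}

```bash
mkdir -p pics; ls; python3 - <<'E'
from rig import *
import cv2,numpy as np
s=get_state();print({k:np.round(v,3) for k,v in s.items()},pinch_z)
for n in("scene","top"):
    i=get_image(n);cv2.imwrite(f"pics/{n}0.png",i["color"][...,::-1]);print(n,i["mtx"].round(1).tolist(),i["T"].round(4).tolist())
E
```

```text
pics
{'clock': np.float64(0.0), 'qpos': array([ 1.229,  0.277,  1.506,  0.   ,  1.361, -0.121]), 'qd': array([ 0.001, -0.001, -0.   , -0.001,  0.001,  0.001]), 'effort': array([-0.0000e+00, -4.1677e+01, -2.4581e+01, -0.0000e+00,  1.1000e-02,
        0.0000e+00]), 'position': array([0.126, 0.561, 0.209]), 'ee_rot': array([-0.   ,  0.11 ,  0.994, -0.001]), 'contact_force': array([ 0.094, -0.857, -0.523]), 'moment': array([-0.022,  0.024, -0.03 ]), 'gripper_force': np.float64(0.0), 'width': np.float64(0.085)} 0.0187
scene [[363.1, 0.0, 315.1], [0.0, 363.1, 198.3], [0.0, 0.0, 1.0]] [[-0.8511, 0.3846, -0.3573, 0.8837], [0.525, 0.6272, -0.5753, 0.5388], [0.0028, -0.6773, -0.7357, 0.6808], [0.0, 0.0, 0.0, 1.0]]
top [[362.4, 0.0, 327.0], [0.0, 362.4, 204.4], [0.0, 0.0, 1.0]] [[0.0226, -0.9837, 0.1785, 0.4218], [-0.9997, -0.0225, 0.0025, 0.0308], [0.0016, -0.1785, -0.9839, 1.0578], [0.0, 0.0, 0.0, 1.0]]
```

View pics/scene0.png

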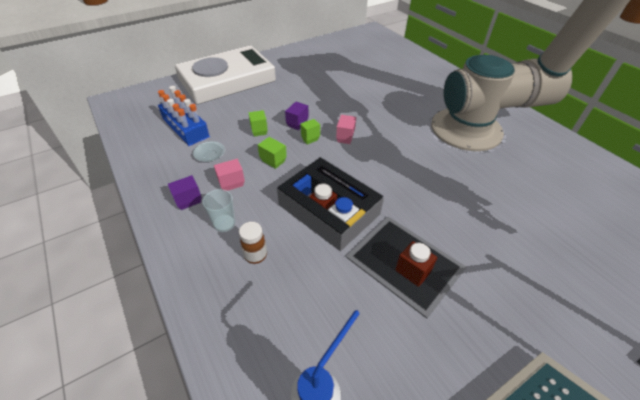

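View pics/top0.png

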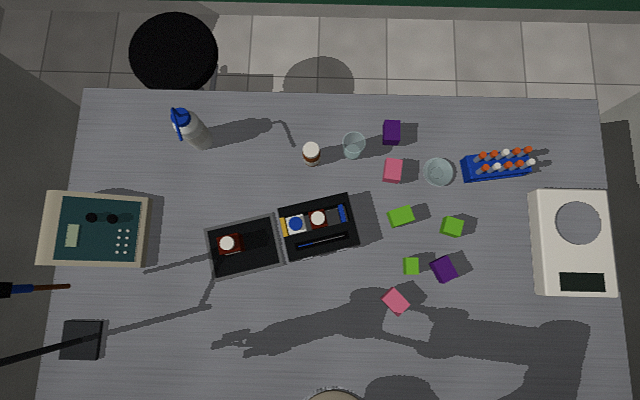

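The scene view shows the case at (330,200), the lid with its spare bottle at (405,265), and green blocks at (258,122), (311,130) and (272,152). In the top view the case is at (318,226), with yellow at (284,228) and the blue plate at (344,213). The lid's spare is at (228,243). The greens are at (401,216), (452,226) and (411,265); pink (394,170) and (396,300) and purple (392,132) and (443,268) are decoys.

```bash
cat > h.py <<'E'
from rig import *
import cv2,numpy as np
from scipy.spatial.transform import Rotation as R
def pose():
    s=get_state();T=np.eye(4);q=np.array(s["ee_rot"]);T[:3,:3]=R.from_quat(q[[1,2,3,0]]).as_matrix();T[:3,3]=s["position"];return T
def cam(n):
    P=pose();i=get_image(n)
    return i["color"][...,::-1].copy(),i["mtx"],(P@i["mount"] if n=="wrist" else i["T"])
def ray(px,K,T,z):
    px=np.atleast_2d(px).astype(float);d=np.c_[px,np.ones(len(px))]@np.linalg.inv(K).T@T[:3,:3].T
    o=T[:3,3];return o+d*((z-o[2])/d[:,2])[:,None]
def mask(im,h0,h1,s=100,v=50):
    m=cv2.inRange(cv2.cvtColor(im,cv2.COLOR_BGR2HSV),(h0,s,v),(h1,255,255))
    return m
def blobs(m,a=30):
    return [c for c in cv2.findContours(m,cv2.RETR_EXTERNAL,cv2.CHAIN_APPROX_NONE)[0] if cv2.contourArea(c)>a]
E
python3 - <<'E'
from h import *
im,K,T=cam("top")
for nm,m in (("green",mask(im,35,50,120,60)),("blue",mask(im,105,125,150,60)),("yel",mask(im,18,30,150,100))):
    for c in blobs(m,15):
        r=cv2.minAreaRect(c);print(nm,np.round(r[0]),np.round(r[1],1),round(r[2]),ray(r[0],K,T,.06).round(3)[0])
cv2.imwrite("pics/c1.png",cv2.resize(im[180:290,200:475],None,fx=2.9,fy=2.9,interpolation=cv2.INTER_CUBIC))
E
```

```text
green [410. 265.] [16. 15.] 90 [ 0.441 -0.197  0.06 ]
green [452. 226.] [21.  19.1] 16 [ 0.549 -0.313  0.06 ]
green [400. 216.] [17.1 25.3] 72 [ 0.575 -0.171  0.06 ]
blue [295. 223.] [12. 12.] 90 [0.548 0.121 0.06 ]
blue [341. 213.] [17.9  5.3] 76 [ 0.579 -0.007  0.06 ]
blue [495. 165.] [26.7 69.7] 83 [ 0.728 -0.445  0.06 ]
blue [180. 124.] [32. 17.] 90 [0.831 0.468 0.06 ]
yel [283. 227.] [19.2  4.4] 78 [0.538 0.152 0.06 ]
```

View pics/c1.png

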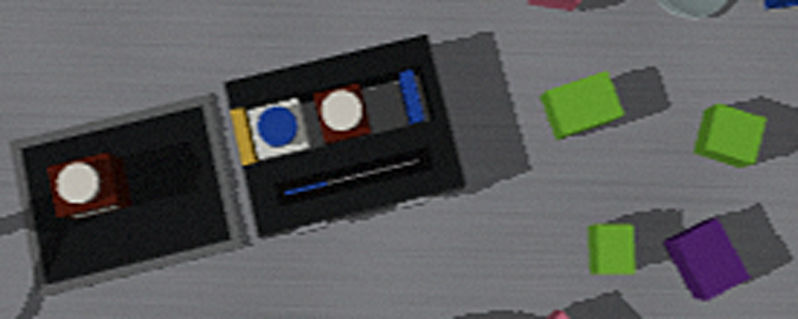

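Lane: white bottle, then amber, which looks narrow. So block_62, probably the green at (401,216) in the top view. First I'll go above the lane for a close look.

Call:
send_rows(steps=[1,0,0,0,7.9,1,0,0,0,7.9,1,0,0,0,7.9,1,0,0,0,7.9,1,0,0,0,7.9,1,0,0,0,7.9,1,0,0,0,7.9,1,0,0,0,7.9])

```text
clock: 0.95
position: [0.1259, 0.5608, 0.2098]
ee_rot: [0.0, 0.617, 0.787, -0.0]
contact_force: [-0.0, 0.1, -0.9]
width: 0.0853
gripper_force: 0.0
```

Call:
send_rows(steps=[1,-3,1.4,0,0,1,-3,1.4,0,0,1,-3,1.4,0,0,1,-3,1.4,0,0,1,-3,1.4,0,0,1,-3,1.4,0,0,1,-3,1.4,0,0,1,-3,1.4,0,0,1,-3,1.4,0,0,1,-3,1.4,0,0])

```text
clock: 1.95
position: [0.3355, 0.3031, 0.2101]
ee_rot: [-0.0, 0.615, 0.789, -0.0]
contact_force: [-0.2, 0.1, -0.4]
width: 0.0854
gripper_force: 0.0
```

Call:
send_rows(steps=[1,-3,1.5,0,0,1,-3,1.5,0,0,1,-3,1.5,0,0,1,-3,1.5,0,0,1,-3,1.5,0,0,1,-3,1.5,0,0,1,-3,1.5,0,0,1,-3,1.5,0,0,1,-3,1.5,0,0,1,-3,1.5,0,0,1,0,0,0,0,1,0,0,0,0])

```text
clock: 3.15
position: [0.5536, 0.0498, 0.2095]
ee_rot: [-0.001, 0.615, 0.788, -0.0]
contact_force: [-0.7, -0.3, -0.3]
width: 0.085
gripper_force: 0.0
```

```bash
python3 - <<'E'
from h import *
s=get_state();print(s["clock"],s["position"].round(4),s["ee_rot"].round(4),s["qpos"].round(2))
im,K,T=cam("wrist");np.savez("w1.npz",im=im,K=K,T=T);cv2.imwrite("pics/w1.png",im);print(T.round(3).tolist(),K[0,0])
E
```

```text
3.15 [0.5536 0.0498 0.2095] [-9.000e-04  6.152e-01  7.883e-01 -3.000e-04] [-0.04  0.25  1.55  0.    1.35 -0.28]
[[0.97, 0.232, 0.071, 0.536], [0.243, -0.927, -0.287, 0.123], [-0.001, 0.295, -0.955, 0.373], [0.0, 0.0, 0.0, 1.0]] 292.41131151565014
```

View pics/w1.png

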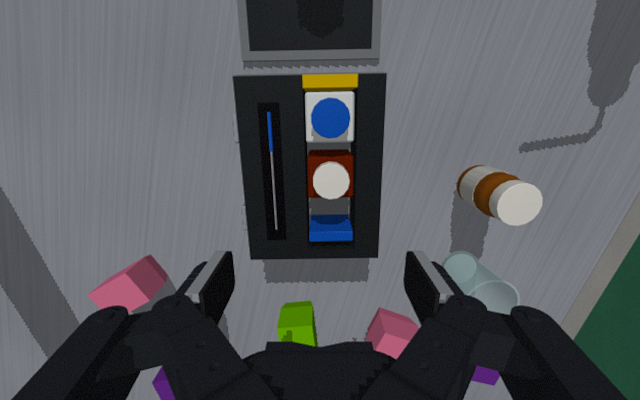

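The wrist view shows the yellow end at (330,81), the white bottle at (330,117), the amber bottle at (330,175) and the blue plate at (330,230). Next I'll measure edges along the lane at the foam-top height.

```bash
python3 - <<'E'
from h import *
d=np.load("w1.npz");im,K,T=d["im"],d["K"],d["T"]
y=max(blobs(mask(im,18,32,130,80)),key=cv2.contourArea)
b=[c for c in blobs(mask(im,105,125,130,40)) if cv2.boundingRect(c)[1]>200];b=max(b,key=cv2.contourArea)
for n,c in(("yel",y),("plate",b)):
    x0,y0,w,h=cv2.boundingRect(c);print(n,x0,y0,w,h);print(ray([[x0,y0],[x0+w,y0],[x0,y0+h],[x0+w,y0+h]],K,T,.066).round(4).tolist())
for r in list(range(84,94))+list(range(136,156))+list(range(184,246)): print(r,im[r,312],im[r,348])
E
```

```text
yel 302 74 56 16
[[0.5116, 0.1495, 0.066], [0.5644, 0.1627, 0.066], [0.5149, 0.1353, 0.066], [0.5685, 0.1487, 0.066]]
plate 309 214 44 28
[[0.5519, 0.0105, 0.066], [0.5996, 0.0224, 0.066], [0.5599, -0.0229, 0.066], [0.6091, -0.0106, 0.066]]
84 [  0 144 176] [  0 146 178]
85 [  0 146 178] [  0 147 179]
86 [  0 148 181] [  0 138 168]
87 [  0 120 147] [  0  90 109]
88 [ 0 77 93] [ 0 61 74]
89 [ 0 63 78] [ 0 61 77]
90 [ 0 60 73] [38 61 67]
91 [63 70 74] [144 143 140]
92 [169 168 165] [188 188 184]
93 [196 198 193] [188 190 187]
136 [162 165 162] [177 177 174]
137 [182 185 181] [176 179 175]
138 [175 178 174] [180 180 178]
139 [167 166 165] [176 176 173]
140 [156 156 155] [149 149 147]
141 [130 131 128] [108 109 106]
142 [94 91 91] [78 77 75]
143 [69 66 66] [63 62 60]
144 [68 66 65] [65 63 62]
145 [68 64 63] [68 66 65]
146 [68 66 66] [65 65 61]
147 [65 64 60] [67 65 63]
148 [68 67 65] [67 66 62]
149 [46 47 55] [60 60 60]
150 [ 5 11 40] [38 38 50]
151 [ 1  8 35] [11 15 42]
152 [12 18 42] [ 0  4 32]
153 [ 5 15 38] [ 0  2 35]
154 [ 0  6 42] [ 0 11 60]
155 [ 3 17 63] [ 0 12 68]
184 [16 27 72]
[... 1038 characters left out ...]
3 [127  55  15] [127  55  11]
224 [125  53   7] [127  53   6]
225 [126  55  10] [128  56  13]
226 [128  57  14] [129  56  14]
227 [126  54   6] [126  54  10]
228 [127  55  12] [126  54  13]
229 [128  55  16] [128  56  13]
230 [127  56  17] [122  52   8]
231 [130  55  11] [160  70  15]
232 [150  65  14] [161  70  13]
233 [153  65  14] [149  63   2]
234 [152  66  16] [150  65   7]
235 [149  64   6] [150  65   5]
236 [149  66  12] [150  64  12]
237 [148  65  15] [150  63  10]
238 [149  63  14] [152  66  20]
239 [149  66   7] [154  67   8]
240 [157  67   1] [108  50  18]
241 [97 42 10] [38 19 10]
242 [12 14 17] [ 6 12  8]
243 [3 6 3] [16 20 17]
244 [15 13 10] [10 11  8]
245 [10  7 10] [19 17 13]
```

```bash
python3 - <<'E'
from h import *
d=np.load("w1.npz");im,K,T=d["im"],d["K"],d["T"]
rows=[87.3,91,141,154,196.6,231.3]
p=ray([[330,r] for r in rows],K,T,.066);print(p.round(4).tolist())
v=p[0]-p[-1];print("yaw",np.degrees(np.arctan2(-v[0],v[1])))
# lane edges: foam black vs coloured at yellow/plate
e=ray([[302.5,81],[358,81],[309,236],[352.5,236]],K,T,.066);print(e.round(4).tolist())
a=(e[0]+e[1])/2;b=(e[2]+e[3])/2;v=(a-b)/np.linalg.norm(a-b);print("axis yaw",np.degrees(np.arctan2(-v[0],v[1])),np.linalg.norm(e[1]-e[0]),np.linalg.norm(e[3]-e[2]))
s=(p-p[0])@v;print("case y",(s*1000+88).round(1)); print("tcp",pose()[:3,3], "plate ctr",b)
P=pose();print("toolx yaw",np.degrees(np.arctan2(-P[0,0],P[1,0])), "lane pts in tool cm",((np.linalg.inv(P)@np.c_[p,np.ones(6)].T)[:3]*100).T.round(2).tolist())
E
```

```text
[[0.5411, 0.1444, 0.066], [0.5419, 0.1411, 0.066], [0.5543, 0.094, 0.066], [0.5577, 0.081, 0.066], [0.5695, 0.0358, 0.066], [0.58, -0.0041, 0.066]]
yaw 14.688500371291596
[[0.5135, 0.1434, 0.066], [0.5662, 0.1566, 0.066], [0.5582, -0.0156, 0.066], [0.6064, -0.0035, 0.066]]
axis yaw 14.901625390564618 0.054253725777331625 0.049774670722142055
case y [ 88.   84.6  35.9  22.4 -24.2 -65.5]
tcp [0.55306884 0.05045336 0.20971667] plate ctr [ 0.5822991  -0.00951994  0.066     ]
toolx yaw 14.125656542496115 lane pts in tool cm [[9.39, 1.15, 14.38], [9.04, 1.15, 14.38], [4.18, 1.2, 14.37], [2.83, 1.21, 14.37], [-1.84, 1.26, 14.37], [-5.96, 1.3, 14.36]]
```

The amber bottle in the lane measures 46.6 mm, so it is the narrow one. The gap will be 58 mm, so I need block_62. The plate gap is 41 mm now, so I'll shut the fingers, enter the gap and push.

Call:
send_rows(steps=[-1,-1.3,0.4,0,-0.6,-1,-1.3,0.4,0,0,-1,-1.3,0.5,0,0,-1,0,0,3,0,-1,0,0,3,0,-1,0,0,2,0,-1,0,0,0,0,-1,0,0,0,0,-1,0,0,0,0], newtons=40)

```text
clock: 4.1
position: [0.5775, 0.0156, 0.1317]
ee_rot: [0.001, 0.61, 0.792, 0.001]
contact_force: [-0.9, 0.3, -0.1]
width: -0.0001
gripper_force: 0.0
```

```bash
python3 - <<'E'
from h import *
s=get_state();print(s["clock"],s["position"].round(4),s["width"])
im,K,T=cam("wrist");np.savez("w2.npz",im=im,K=K,T=T);cv2.imwrite("pics/w2.png",im)
E
```

```text
4.1 [0.5775 0.0156 0.1317] -7.50096182857016e-05
```

View pics/w2.png

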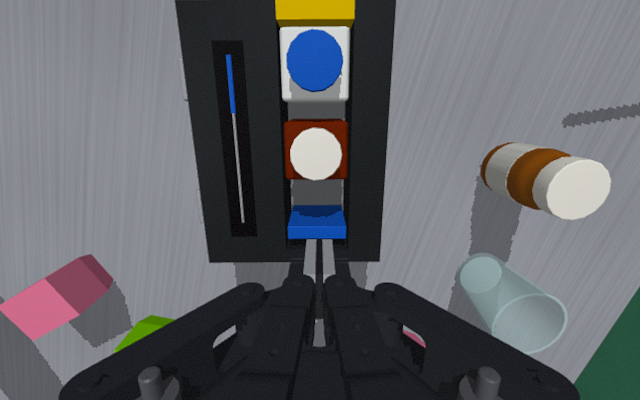

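Fingers are shut and centred over the gap between the amber bottle (316,150) and the plate (316,222). Descending.

Call:
send_rows(steps=[-1,0,-0.15,2,0,-1,0,0,2,0,-1,0,0,2,0,-1,0,0,2,0,-1,0,0,2,0,-1,0,0,0,0])

```text
clock: 4.75
position: [0.5734, 0.0155, 0.0289]
ee_rot: [-0.001, 0.61, 0.792, -0.001]
contact_force: [-0.8, 0.2, -0.1]
width: 0.0001
gripper_force: 0.0
```

Call:
send_rows(steps=[-1,0.4,0,0,0,-1,0.4,0,0,0,-1,0.3,0,0,0,-1,0.3,0,0,0,-1,0.3,0,0,0,-1,0.2,0,0,0,-1,0.2,0,0,0,-1,0.2,0,0,0,-1,0,0,0,0,-1,0,0,0,0])

```text
clock: 5.75
position: [0.5685, 0.0378, 0.0299]
ee_rot: [-0.001, 0.611, 0.792, -0.0]
contact_force: [0.6, 0.4, 0.6]
width: 0.0002
gripper_force: 0.0
```

Call:
send_rows(steps=[-1,0.1,0,0,0,-1,0.1,0,0,0,-1,0.1,0,0,0,-1,0,0,0,0])

```text
clock: 6.15
position: [0.568, 0.0406, 0.0301]
ee_rot: [-0.0, 0.61, 0.792, -0.0]
contact_force: [0.1, -1.8, -0.7]
width: -0.0001
gripper_force: 0.4
```

Call:
send_rows(steps=[-1,0.1,0,0,0,-1,0.1,0,0,0,-1,0,0,0,0])

```text
clock: 6.45
position: [0.5681, 0.0416, 0.0303]
ee_rot: [0.001, 0.61, 0.792, -0.0]
contact_force: [1.1, -5.4, -0.3]
width: 0.0
gripper_force: 2.5
```

```bash
python3 - <<'E'
from h import *
s=get_state();print(s["clock"],s["position"].round(4),s["contact_force"])
im,K,T=cam("wrist")
for r in range(0,230,2): print(r,im[r,300],im[r,335],end=";")
p=ray([[316,r] for r in (20,40,60,80,100,120,140,160,180)],K,T,.066)
v=np.array([-np.sin(.258),np.cos(.258),0]);print(((p-[.5411,.1444,.066])@v*1000+88).round(1))
E
```

```text
6.45 [0.5681 0.0416 0.0303] [ 1.11705048 -5.42924217 -0.29417898]
0 [  0 223 246] [  0 220 245];2 [  0 221 245] [  0 221 245];4 [  0 221 245] [  0 222 245];6 [  0 220 245] [  0 220 245];8 [  0 221 245] [  0 221 245];10 [  0 221 246] [  0 220 245];12 [  0 220 244] [  0 221 245];14 [  0 220 244] [  0 220 245];16 [  0 222 246] [  0 220 245];18 [  0 220 245] [  0 220 245];20 [  0 221 246] [  0 220 245];22 [  0 223 247] [  0 225 248];24 [  0 133 166] [  0 117 145];26 [242 239 235] [246 244 241];28 [251 251 250] [251 251 250];30 [249 249 248] [249 250 248];32 [247 248 247] [240 236 230];34 [236 225 209] [236 112  27];36 [238 116  32] [232 114  38];38 [231 115  35] [231 112  32];40 [234 118  43] [231 113  38];42 [231 113  37] [231 112  38];44 [231 113  37] [231 113  35];46 [232 113  36] [230 111  34];48 [233 112  33] [232 114  37];50 [231 113  36] [231 115  40];52 [231 115  39] [230 113  37];54 [230 113  33] [229 110  33];56 [231 113  35] [229 110  35];58 [230 114  35] [229 112  37];60 [230 113  36] [229 112  31];62 [229 110  34] [230 114  38];64 [230 114  35] [229 111  33];66 [230 113  36]
[... 1889 characters left out ...]
[245 249 249];190 [244 248 249] [245 248 249];192 [245 249 249] [245 248 249];194 [245 248 249] [245 248 249];196 [245 249 249] [244 247 248];198 [245 248 249] [245 248 248];200 [245 249 249] [244 248 249];202 [245 248 248] [244 248 248];204 [245 248 249] [245 248 249];206 [245 248 249] [245 248 249];208 [245 248 249] [244 248 248];210 [244 248 249] [244 248 249];212 [245 248 249] [244 248 248];214 [245 248 249] [244 248 248];216 [245 248 248] [244 247 248];218 [244 248 249] [245 247 249];220 [244 248 248] [244 247 248];222 [245 248 248] [244 247 248];224 [245 248 248] [243 246 247];226 [244 247 248] [244 247 248];228 [244 248 249] [244 247 248];[89.2 82.3 75.2 67.8 60.1 52.1 43.8 35.1 26.1]
```

The force rose to 5.4 N, and the image shows yellow, white and amber directly abutting (no gap rows). I'll back off, lift, and go look at the block_62 candidate.

Call:
send_rows(steps=[-1,-0.5,0,0,0,-1,-0.5,0,0,0,-1,0,0,-3,0,-1,0,0,-3,0,-1,0,0,-3,0,1,-1,0,-3,0,1,-3,-0.5,-3,0,1,-3,-0.5,-3,0,1,-3,-0.5,0,0,1,-3,-0.5,0,0,1,-3,-0.5,0,0,1,-3,-0.5,0,0])

```text
clock: 7.7
position: [0.5893, -0.1594, 0.2103]
ee_rot: [-0.0, 0.611, 0.792, 0.001]
contact_force: [1.2, 0.7, -0.5]
width: 0.0854
gripper_force: 0.0
```

Call:
send_rows(steps=[1,-3,-0.6,0,0,1,-3,-0.6,0,0,1,-2,-0.5,0,0,1,0,0,0,0,1,0,0,0,0])

```text
clock: 8.2
position: [0.5932, -0.2398, 0.2099]
ee_rot: [-0.001, 0.611, 0.792, 0.001]
contact_force: [0.1, -0.1, -0.1]
width: 0.0858
gripper_force: 0.0
```

```bash
python3 - <<'E'
from h import *
s=get_state();print(s["clock"],s["position"].round(4),s["width"])
im,K,T=cam("wrist");np.savez("w3.npz",im=im,K=K,T=T);cv2.imwrite("pics/w3.png",im)
P=pose();Ti=np.linalg.inv(P)
for c in blobs(mask(im,35,55,120,140),150):
    q=cv2.approxPolyDP(c,4,True)[:,0];w=ray(q,K,T,.06);print(q.tolist(),w[:,:2].round(3).tolist())
E
```

```text
8.2 [ 0.5932 -0.2398  0.2099] 0.08580438869184884
[[166, 89], [163, 120], [205, 130], [209, 99]] [[0.421, -0.188], [0.421, -0.219], [0.464, -0.218], [0.464, -0.187]]
[[341, 86], [298, 91], [303, 137], [313, 136], [306, 141], [312, 144], [307, 144], [308, 150], [330, 147], [328, 143], [314, 149], [312, 138], [316, 145], [318, 138], [324, 139], [323, 144], [339, 130], [344, 134], [339, 143], [342, 139], [345, 144], [332, 147], [345, 146]] [[0.59, -0.141], [0.55, -0.156], [0.565, -0.199], [0.575, -0.195], [0.569, -0.202], [0.576, -0.204], [0.571, -0.205], [0.574, -0.211], [0.596, -0.202], [0.592, -0.199], [0.58, -0.208], [0.575, -0.198], [0.581, -0.204], [0.581, -0.196], [0.587, -0.196], [0.588, -0.201], [0.6, -0.183], [0.606, -0.185], [0.604, -0.196], [0.606, -0.191], [0.61, -0.195], [0.598, -0.202], [0.611, -0.197]]
```

View pics/w3.png

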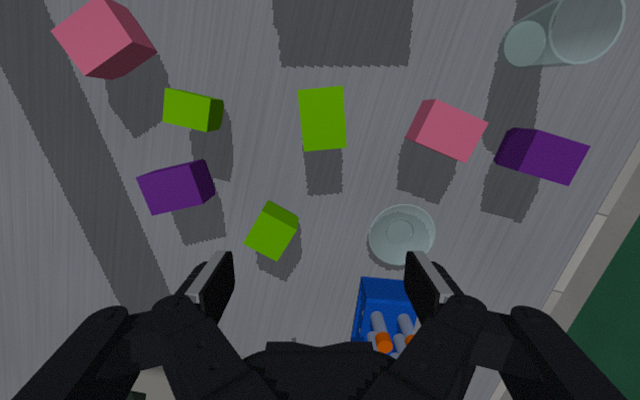

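Candidates: lime at (322,118), about 60×43 mm → block_62; lime at (192,108), about 43×31 → block_34; lime at (272,230) → block_48. The pinks (103,38) and (447,130) and the purples (176,187) and (545,157) are decoys. I choose (322,118) and compute its pose, with the required crop check.

```bash
python3 - <<'E'
from h import *
d=np.load("w3.npz");im,K,T=d["im"],d["K"],d["T"]
m=cv2.morphologyEx(mask(im,30,60,90,100),cv2.MORPH_CLOSE,np.ones((7,7)))
P=pose();Ti=np.linalg.inv(P)
for c in blobs(m,150):
    w=ray(c[:,0].astype(float)+.5,K,T,.06)
    r=cv2.minAreaRect((w[:,:2]*1000).astype(np.float32));b=cv2.boxPoints(r)
    ctr=np.r_[np.array(r[0])/1000,.06,1];e=max((b[1]-b[0],b[2]-b[1]),key=np.linalg.norm)
    print(r,"long yaw",np.degrees(np.arctan2(-e[0],e[1])),"tool cm",(Ti@ctr*100)[:3].round(2))
print("tool yaw",np.degrees(np.arctan2(-P[0,0],P[1,0])))
cv2.imwrite("pics/c3.png",cv2.resize(im[70:270,150:450],None,fx=2.5,fy=2.5))
E
```

```text
((556.9349365234375, -313.7278747558594), (62.88130187988281, 46.22616958618164), 73.73535919189453) long yaw -16.26465 tool cm [-6.3  -5.41 14.99]
((445.6771240234375, -202.615966796875), (51.902557373046875, 36.00392532348633), 1.053971767425537) long yaw -88.94602 tool cm [  7.28 -13.34  15.02]
((580.8005981445312, -176.85736083984375), (46.147857666015625, 62.493656158447266), 20.013381958007812) long yaw -159.9866 tool cm [ 6.33  0.39 15.02]
tool yaw 14.758240609659632
```

View pics/c3.png

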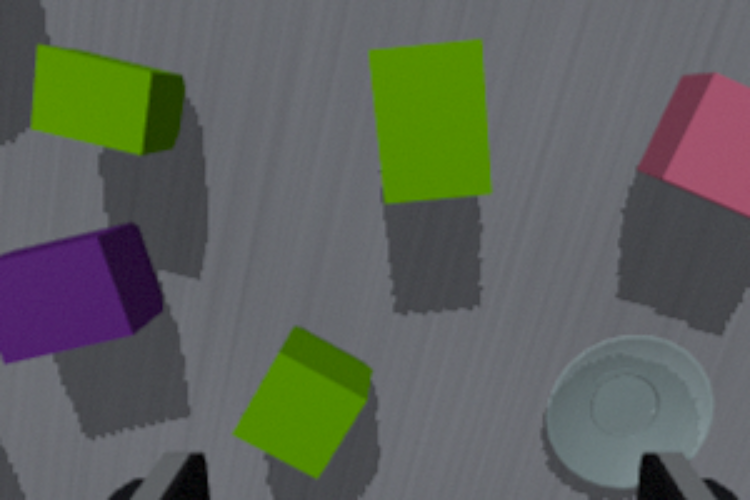

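The crop confirms it: a lime block with a 62×46 mm top at crop (430,120), and no other of that size in green. Grasping.

Call:
send_rows(steps=[1,3.1,0.2,2,0,1,3.2,0.2,2,0,1,0,0,2,-5.2,1,0,0,3,0,1,0,0,3,0,1,0,0,3,0,1,0,0,2,0,1,0,0,0.7,0,1,0,0,0,0], newtons=40)

```text
clock: 9.15
position: [0.5808, -0.177, 0.0326]
ee_rot: [-0.001, 0.573, 0.819, 0.0]
contact_force: [0.4, 0.7, -0.8]
width: 0.0857
gripper_force: 0.0
```

Call:
send_rows(steps=[-1,0,0,0,0,-1,0,0,0,0,-1,0,0,0,0,-1,0,0,0,0,-1,0,0,0,0,-1,0,0,0,0,-1,0,0,0,0])

```text
clock: 9.85
position: [0.582, -0.1788, 0.0348]
ee_rot: [0.001, 0.574, 0.819, 0.0]
contact_force: [-1.5, 0.3, 5.5]
width: 0.0437
gripper_force: 40.1
```

Call:
send_rows(steps=[-1,0,0,-2,0,-1,0,0,-3,0,-1,0,0,-3,0,-1,0,0,-3,5.2,-1,2,0.4,-2,0,-1,3,0.7,0,0,-1,3,0.7,0,0,-1,3,0.7,0,0,-1,3,0.7,0,0,-1,3,0.7,0,0,-1,2.8,0.5,0,0,-1,0,0,0,0])

```text
clock: 11.05
position: [0.5727, 0.0276, 0.1636]
ee_rot: [-0.001, 0.609, 0.793, 0.001]
contact_force: [0.1, 0.2, -1.0]
width: 0.0435
gripper_force: 40.8
```

Call:
send_rows(steps=[-1,0,0,0,0,-1,0,0,0,0])

```text
clock: 11.25
position: [0.5736, 0.0234, 0.1633]
ee_rot: [0.0, 0.611, 0.792, -0.0]
contact_force: [0.2, -0.4, -0.7]
width: 0.0438
gripper_force: 40.8
```

```bash
python3 - <<'E'
from h import *
Ps=[get_state()["position"]];P=pose()
im,K,T=cam("wrist");np.savez("w4.npz",im=im,K=K,T=T);cv2.imwrite("pics/w4.png",im)
im2,K2,T2=cam("scene");cv2.imwrite("pics/s4.png",cv2.resize(im2[140:260,230:420],None,fx=4,fy=4))
print(P[:3,3].round(4),"yaw",np.degrees(np.arctan2(-P[0,0],P[1,0])),get_state()["width"])
E
```

```text
[0.5736 0.0234 0.1633] yaw 14.722373477669096 0.04321149154570022
```

View pics/w4.png

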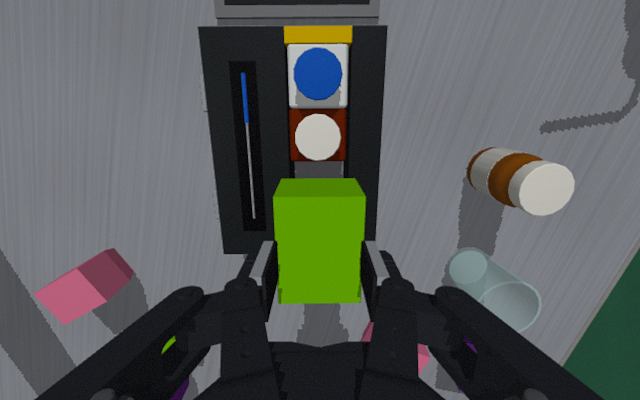

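The block is held upright: its top face spans rows 196–303 and columns 275–364, over the gap, with the amber bottle at (318,135). I'll check its offset along the lane.

```bash
python3 - <<'E'
from h import *
d=np.load("w4.npz");im,K,T=d["im"],d["K"],d["T"]
g=im[170:312,320].astype(int);dd=np.abs(np.diff(g[:,1]));print([(170+i,int(dd[i])) for i in np.where(dd>12)[0]])
v=np.array([-np.sin(.257),np.cos(.257),0]);u=np.array([v[1],-v[0],0]);p0=np.array([.5413,.1445,0])
f=lambda p:np.c_[(p-p0)@u*1000+20,(p-p0)@v*1000+88].round(1).tolist()
for z in (.186,.190,.194): print(z,f(ray([[320,196.5],[320,303],[275,250],[363,250]],K,T,z)))
print("foam: yellow edge, white/amber, amber -y",f(ray([[318,r] for r in (42.5,107,161)],K,T,.066)))
print("tcp",f(pose()[None,:3,3]))
E
```

```text
[(np.int64(177), 59), (np.int64(178), 16), (np.int64(196), 14), (np.int64(302), 48), (np.int64(303), 33)]
0.186 [[21.0, -4.7], [21.0, -67.8], [-3.0, -34.5], [43.9, -34.5]]
0.19 [[21.0, -3.5], [21.0, -64.8], [-2.3, -32.4], [43.3, -32.4]]
0.194 [[20.9, -2.3], [21.0, -61.8], [-1.7, -30.4], [42.6, -30.4]]
foam: yellow edge, white/amber, amber -y [[19.9, 87.9], [19.8, 38.6], [19.7, -7.6]]
tcp [[20.4, -37.6]]
```

Call:
send_rows(steps=[-1,-0.3,0,2,0,-1,0,0,2,0,-1,0,0,2,0,-1,0,0,0.5,0,-1,0,0,0.5,0,-1,0,0,0.5,0,-1,0,0,0,0], newtons=60)

```text
clock: 12.05
position: [0.5744, 0.0213, 0.0883]
ee_rot: [0.0, 0.611, 0.792, 0.0]
contact_force: [-0.1, 0.3, -0.8]
width: 0.0424
gripper_force: 60.9
```

Call:
send_rows(steps=[-1,0,0,0.3,0,-1,0,0,0.3,0,-1,0,0,0.3,0,-1,0,0,0,0])

```text
clock: 12.45
position: [0.5763, 0.0199, 0.0806]
ee_rot: [0.003, 0.61, 0.792, 0.0]
contact_force: [1.9, -4.1, 4.8]
width: 0.0425
gripper_force: 62.0
```

Call:
send_rows(steps=[-1,-0.1,0,0.3,0,-1,-0.1,0,0.3,0,-1,0,0,0.3,0,-1,0,0,0,0])

```text
clock: 12.85
position: [0.5748, 0.0195, 0.0697]
ee_rot: [-0.0, 0.61, 0.792, 0.0]
contact_force: [2.1, -0.3, -0.1]
width: 0.0424
gripper_force: 61.4
```

```bash
python3 - <<'E'
from h import *
im,K,T=cam("wrist");cv2.imwrite("pics/w5.png",im);s=get_state();print(s["contact_force"],s["moment"],s["position"])
E
```

```text
[ 1.73930988 -0.03680269  0.22615842] [-0.08324187 -0.3292294   0.14351696] [0.57480151 0.01952075 0.06970249]
```

View pics/w5.png

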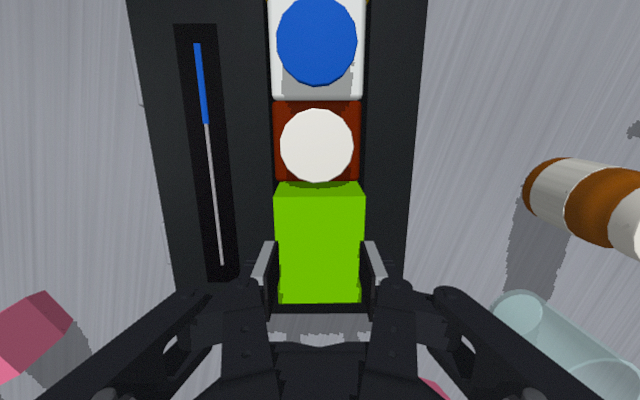

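The block is entering upright between the amber bottle (318,145) and the plate, with low forces. I'll go a little further, release, lift, shut the fingers, then press on its top.

Call:
send_rows(steps=[-1,0,-0.1,0.3,0,-1,0,0,0.3,0,-1,0,0,0,0])

```text
clock: 13.2
position: [0.5735, 0.0192, 0.0637]
ee_rot: [-0.0, 0.61, 0.792, -0.0]
contact_force: [0.9, 0.2, 0.1]
width: 0.0424
gripper_force: 61.4
```

Call:
send_rows(steps=[1,0,0,0,0,1,0,0,0,0,1,0,0,0,0,1,0,0,0,0,1,0,0,-2,0,1,0,0,-3,0,-1,0,0,-1,0,-1,0,0,0,0,-1,0,0,0,0,-1,0,0,0,0,-1,0,0,0,0,-1,0,0,0,0], newtons=40)

```text
clock: 14.4
position: [0.5732, 0.0192, 0.1233]
ee_rot: [-0.001, 0.611, 0.792, -0.0]
contact_force: [-0.7, 0.3, 0.6]
width: 0.0004
gripper_force: 0.0
```

```bash
python3 - <<'E'
from h import *
im,K,T=cam("wrist");s=get_state();np.savez("w6.npz",im=im,K=K,T=T);cv2.imwrite("pics/w6.png",im);print(s["width"],s["position"].round(4))
E
```

```text
-0.0002534061497379346 [0.5734 0.0192 0.1235]
```

View pics/w6.png

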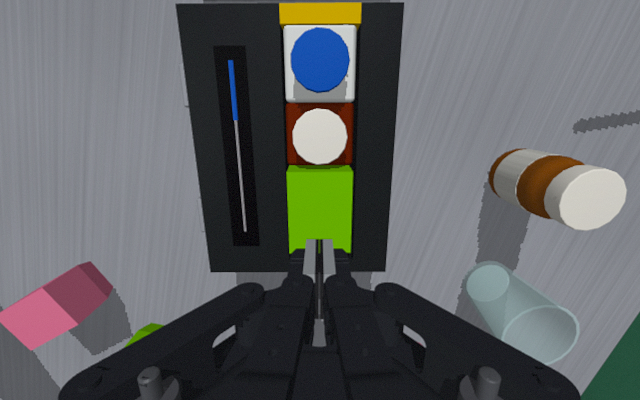

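The block is upright, bottles against yellow, block abutting amber at row 165. Pressing with shut fingers on its centre.

Call:
send_rows(steps=[-1,0.2,0,1.5,0,-1,0,0,1,0,-1,0,0,0.5,0,-1,0,0,0.5,0,-1,0,0,0.4,0,-1,0,0,0.4,0,-1,0,0,0.3,0,-1,0,0,0.3,0,-1,0,0,0,0])

```text
clock: 15.35
position: [0.573, 0.0211, 0.0749]
ee_rot: [-0.0, 0.611, 0.792, -0.0]
contact_force: [0.3, -0.8, 0.2]
width: 0.0
gripper_force: 0.0
```

Call:
send_rows(steps=[-1,0,0,0.3,0,-1,0,0,0.2,0,-1,0,0,0.2,0,-1,0,0,0.1,0,-1,0,0,0,0])

```text
clock: 15.85
position: [0.5734, 0.021, 0.0674]
ee_rot: [0.0, 0.61, 0.792, 0.0]
contact_force: [-0.3, -0.2, 2.0]
width: -0.0002
gripper_force: 0.8
```

Call:
send_rows(steps=[-1,0,0,0.1,0,-1,0,0,0.1,0,-1,0,0,0.1,0,-1,0,0,0,0])

```text
clock: 16.25
position: [0.5735, 0.021, 0.0642]
ee_rot: [0.0, 0.611, 0.792, 0.0]
contact_force: [0.4, -0.4, 3.3]
width: 0.0
gripper_force: 1.7
```

Call:
send_rows(steps=[-1,0,0,0.1,0,-1,0,0,0.1,0,-1,0,0,0,0])

```text
clock: 16.55
position: [0.5734, 0.021, 0.0621]
ee_rot: [0.0, 0.61, 0.792, 0.0]
contact_force: [0.7, 0.2, 4.0]
width: 0.0002
gripper_force: 1.6
```

I've used all my picture views, so I'll measure numerically: back up to the same height and compare the block's edges.

Call:
send_rows(steps=[-1,0,0,-2,0,-1,0,0,-2,0,-1,-0.2,0,-2.2,0,-1,0,0,0,0,-1,0,0,0,0])

```text
clock: 17.05
position: [0.5733, 0.0194, 0.1236]
ee_rot: [-0.0, 0.611, 0.792, -0.0]
contact_force: [0.5, -0.3, -0.6]
width: 0.0
gripper_force: 0.0
```

```bash
python3 - <<'E'
from h import *
P=pose();print(P[:3,3].round(4));im,K,T=cam("wrist");np.savez("w7.npz",im=im,K=K,T=T)
for n in("w6","w7"):
    d=np.load(n+".npz");m=mask(d["im"],30,60,120,60)
    m[:, :250]=0
    for r in (170,185,200,215,230):
        c=np.where(m[r])[0]; 
        if len(c): 
            L,Rr=c.min(),c.max()+1
            w=[1000*np.linalg.norm(np.diff(ray([[L,r],[Rr,r]],d["K"],d["T"],z),axis=0)) for z in (.066,.076,.086)]
            print(n,r,L,Rr,np.round(w,1))
    col=np.where(m[:,300])[0];print(n,"col300",col.min(),col.max(),[d["im"][k,300].tolist() for k in range(col.min()-3,col.min()+12)])
E
```

```text
[0.5733 0.0194 0.1236]
w6 170 287 353 [50.6 48.3 46.1]
w6 185 286 353 [52.2 49.8 47.5]
w6 200 287 353 [52.2 49.9 47.5]
w6 215 288 352 [51.5 49.2 46.8]
w6 230 288 352 [52.3 50.  47.6]
w6 col300 165 248 [[7, 19, 63], [6, 18, 61], [0, 4, 50], [0, 74, 55], [0, 84, 48], [0, 79, 47], [0, 130, 76], [0, 145, 84], [0, 144, 84], [0, 149, 88], [0, 169, 101], [0, 175, 102], [0, 177, 106], [0, 174, 104], [0, 174, 103]]
w7 170 287 353 [50.7 48.4 46.1]
w7 185 287 352 [50.7 48.4 46.1]
w7 200 288 352 [50.7 48.4 46.1]
w7 215 288 351 [50.7 48.5 46.2]
w7 230 289 351 [50.8 48.5 46.2]
w7 col300 165 248 [[3, 17, 62], [11, 18, 61], [5, 19, 57], [0, 77, 52], [0, 83, 45], [0, 95, 56], [0, 137, 79], [0, 146, 86], [0, 166, 98], [0, 174, 103], [0, 176, 104], [0, 174, 104], [0, 176, 106], [0, 177, 106], [0, 175, 106]]
```

Both images put the block top near z≈0.086, which doesn't match the finger depth reached. I'll move aside and measure clearly with two cameras.

Call:
send_rows(steps=[-1,0,0,-3,0,-1,-2,0,-3,0,-1,-3,0,0,0,-1,-2,0,0,0,-1,0,0,0,0,-1,0,0,0,0])

```text
clock: 17.7
position: [0.5906, -0.0482, 0.1825]
ee_rot: [-0.002, 0.611, 0.792, -0.0]
contact_force: [-0.7, 0.6, -0.3]
width: -0.0001
gripper_force: 0.0
```

```bash
python3 - <<'E'
from h import *
v=np.array([-np.sin(.257),np.cos(.257),0]);u=np.array([v[1],-v[0],0]);p0=np.array([.5413,.1445,0])
print(pose()[:3,3].round(4))
im,K,T=cam("wrist");np.savez("w8.npz",im=im,K=K,T=T)
h=cv2.cvtColor(im,cv2.COLOR_BGR2HSV)
m=mask(im,30,65,110,40)
for c in blobs(m,300):
    x,y,w,hh=cv2.boundingRect(c)
    if 220<x<420 and y<280:
        print("green box",x,y,w,hh)
        for r in np.linspace(y+3,y+hh-4,6).astype(int):
            cc=np.where(m[r,x:x+w])[0]+x;L,Rr=cc.min(),cc.max()+1
            print(r,L,Rr,im[r,(L+Rr)//2].tolist(),[round(1000*np.linalg.norm(np.diff(ray([[L,r],[Rr,r]],K,T,z),axis=0)),1) for z in(.066,.076,.086)])
        xc=x+w//2
        rr=np.arange(max(0,y-85),y+hh+35)
        print("col",xc,[(int(r),*im[r,xc].tolist()) for r in rr[::2]])
        for z in(.066,.086): print(z,((ray([[xc,y],[xc,y+hh]],K,T,z)-p0)@v*1000+88).round(1))
S,K2,T2=cam("scene")
m=mask(S,30,65,110,40)
for c in blobs(m,40):
    q=cv2.approxPolyDP(c,1.5,True)[:,0]; M=c[:,0].mean(0)
    if M[0]>285: print("scene",q.tolist(),cv2.contourArea(c))
C=np.linalg.inv(T2)
for z in(.066,.076,.086):
    pts=np.array([p0+u*a/1000+v*(b-88)/1000+[0,0,z] for a in(-23,23) for b in(-8,-70)])
    q=(C[:3,:3]@pts.T+C[:3,3:]);q=K2@q;print(z,(q[:2]/q[2]).T.round(1).tolist())
E
```

```text
[ 0.5906 -0.0482  0.1825]
green box 292 73 57 76
76 292 349 [0, 166, 99] [np.float64(50.6), np.float64(48.8), np.float64(47.0)]
89 293 349 [0, 164, 98] [np.float64(50.3), np.float64(48.5), np.float64(46.7)]
103 293 348 [0, 164, 98] [np.float64(50.1), np.float64(48.3), np.float64(46.5)]
117 294 348 [0, 162, 96] [np.float64(49.8), np.float64(48.1), np.float64(46.3)]
131 294 348 [0, 161, 96] [np.float64(50.5), np.float64(48.7), np.float64(46.9)]
145 295 347 [0, 163, 96] [np.float64(49.3), np.float64(47.6), np.float64(45.8)]
col 320 [(0, 104, 45, 13), (2, 70, 30, 0), (4, 66, 25, 0), (6, 121, 119, 116), (8, 129, 130, 127), (10, 130, 130, 128), (12, 128, 129, 126), (14, 116, 116, 114), (16, 159, 164, 164), (18, 188, 193, 195), (20, 187, 194, 196), (22, 187, 194, 195), (24, 187, 195, 197), (26, 188, 194, 195), (28, 189, 195, 197), (30, 187, 195, 198), (32, 185, 193, 194), (34, 186, 194, 197), (36, 185, 195, 194), (38, 190, 197, 198), (40, 186, 193, 195), (42, 186, 194, 196), (44, 187, 194, 197), (46, 185, 191, 194), (48, 186, 191, 194), (50, 185, 191, 194), (52, 184, 192, 193), (54, 185, 19
[... 1550 characters left out ...]
148], [635, 143], [639, 144], [639, 129], [599, 109]] 1832.5
scene [[557, 89], [554, 105], [566, 114], [566, 126], [571, 128], [586, 103]] 616.5
scene [[623, 63], [599, 100], [639, 120], [639, 68]] 1411.5
scene [[570, 41], [560, 81], [591, 96], [615, 59]] 1771.5
scene [[409, 15], [405, 36], [455, 64], [466, 56], [479, 53], [478, 49]] 1470.0
scene [[500, 12], [487, 46], [519, 61], [525, 23]] 1191.5
scene [[411, 1], [410, 9], [480, 43], [483, 42], [493, 13], [492, 9], [471, 0]] 2062.5
0.066 [[327.4, 188.3], [308.6, 175.7], [314.0, 198.6], [295.1, 185.4]]
0.076 [[327.5, 185.3], [308.6, 172.7], [314.0, 195.7], [295.0, 182.4]]
0.086 [[327.7, 182.3], [308.5, 169.7], [314.0, 192.7], [294.8, 179.4]]
```

Both cameras agree: the block is level with its top at about 0.085, fitting the gap, with the plate driven back. Contact began at TCP≈0.068, so the tips that press sit about 20 mm above the TCP. It just needs pressing further.

Call:
send_rows(steps=[-1,3,0.1,0,0,-1,3,0,0,0,-1,1.2,0,0,0,-1,0,0,0,0,-1,0,0,3,0,-1,0,0,3,0,-1,0,0,3,0,-1,0,0,2,0,-1,0,0,0.5,0,-1,0,0,0.3,0,-1,0,0,0,0])

```text
clock: 18.9
position: [0.575, 0.0209, 0.0668]
ee_rot: [0.001, 0.611, 0.792, 0.0]
contact_force: [1.1, -0.3, 0.6]
width: -0.0003
gripper_force: 0.0
```

Call:
send_rows(steps=[-1,0,0,0.2,0,-1,0,0,0.2,0,-1,0,0,0.2,0,-1,0,0,0,0])

```text
clock: 19.3
position: [0.5748, 0.0213, 0.0608]
ee_rot: [0.001, 0.61, 0.792, 0.0]
contact_force: [0.7, -0.9, 2.7]
width: -0.0002
gripper_force: 1.2
```

```bash
python3 - <<'E'
from h import *
s=get_state();print(s["position"],s["contact_force"],s["moment"])
im,K,T=cam("wrist");m=mask(im,30,65,110,40);m[:,:250]=0;m[:,420:]=0
ys,xs=np.where(m);print(xs.min(),xs.max(),ys.min(),ys.max(),m.sum()//255)
for r in range(ys.min(),ys.max(),8):
    c=np.where(m[r])[0]
    if len(c): print(r,c.min(),c.max()+1,len(c),[round(1000*np.linalg.norm(np.diff(ray([[c.min(),r],[c.max()+1,r]],K,T,z),axis=0)),1) for z in(.066,.076,.086)])
E
```

```text
[0.57482872 0.02127381 0.06080979] [ 0.65808391 -0.88130522  2.65872944] [-0.04598947 -0.08635121 -0.0307572 ]
270 361 187 288 6064
187 355 357 2 [np.float64(1.1), np.float64(1.0), np.float64(1.0)]
195 272 361 89 [np.float64(50.2), np.float64(47.1), np.float64(43.9)]
203 271 362 91 [np.float64(51.8), np.float64(48.5), np.float64(45.3)]
211 271 361 90 [np.float64(51.7), np.float64(48.4), np.float64(45.2)]
219 271 361 90 [np.float64(52.1), np.float64(48.8), np.float64(45.5)]
227 272 361 89 [np.float64(52.0), np.float64(48.7), np.float64(45.4)]
235 272 360 88 [np.float64(51.9), np.float64(48.6), np.float64(45.3)]
243 273 360 61 [np.float64(51.7), np.float64(48.5), np.float64(45.2)]
251 273 360 38 [np.float64(52.2), np.float64(48.9), np.float64(45.6)]
259 274 359 30 [np.float64(51.5), np.float64(48.2), np.float64(45.0)]
267 274 359 26 [np.float64(51.9), np.float64(48.7), np.float64(45.4)]
275 275 359 23 [np.float64(51.8), np.float64(48.5), np.float64(45.3)]
283 275 359 11 [np.float64(52.3), np.float64(49.0), np.float64(45.7)]
```

Call:
send_rows(steps=[-1,0,0,0.2,0,-1,0,0,0.2,0,-1,0,0,0.2,0,-1,0,0,0.2,0,-1,0,0,0.2,0,-1,0,0,0,0])

```text
clock: 19.95
position: [0.5743, 0.0212, 0.0498]
ee_rot: [0.0, 0.61, 0.792, -0.0]
contact_force: [1.8, -0.6, 2.7]
width: 0.0
gripper_force: 1.1
```

Call:
send_rows(steps=[-1,0,0,0.2,0,-1,0,0,0.1,0,-1,0,0,0.1,0,-1,0,0,0.1,0,-1,0,0,0,0])

```text
clock: 20.45
position: [0.5743, 0.0212, 0.0451]
ee_rot: [0.0, 0.61, 0.792, -0.0]
contact_force: [1.0, -1.2, 3.5]
width: -0.0003
gripper_force: 1.8
```

```bash
cat > m.py <<'E'
from h import *
s=get_state();print(s["position"].round(4),s["contact_force"].round(1))
im,K,T=cam("wrist");m=mask(im,30,65,110,40);m[:,:240]=0;m[:,420:]=0
ys,xs=np.where(m);print(xs.min(),xs.max(),ys.min(),ys.max(),m.sum()//255)
for r in range(ys.min(),ys.max(),12):
    c=np.where(m[r])[0]
    if len(c): print(r,c.min(),c.max()+1,len(c),[round(1000*np.linalg.norm(np.diff(ray([[c.min(),r],[c.max()+1,r]],K,T,z),axis=0)),1) for z in(.056,.066,.076,.086)])
E
python3 m.py
```

```text
[0.5743 0.0212 0.0451] [ 1.  -1.2  3.5]
270 361 195 288 5322
195 272 273 1 [np.float64(0.5), np.float64(0.5), np.float64(0.5), np.float64(0.4)]
207 271 362 91 [np.float64(50.2), np.float64(46.9), np.float64(43.6), np.float64(40.3)]
219 272 361 89 [np.float64(49.7), np.float64(46.4), np.float64(43.2), np.float64(39.9)]
231 272 361 89 [np.float64(50.4), np.float64(47.1), np.float64(43.8), np.float64(40.5)]
243 273 360 61 [np.float64(49.9), np.float64(46.6), np.float64(43.3), np.float64(40.1)]
255 274 360 32 [np.float64(50.0), np.float64(46.7), np.float64(43.4), np.float64(40.2)]
267 274 359 26 [np.float64(50.1), np.float64(46.8), np.float64(43.5), np.float64(40.2)]
279 275 359 15 [np.float64(50.2), np.float64(46.9), np.float64(43.6), np.float64(40.3)]
```

The block is following the fingers, with its top now at about 0.067. Continue to the floor.

Call:
send_rows(steps=[-1,0,0,0.1,0,-1,0,0,0.1,0,-1,0,0,0,0])

```text
clock: 20.8
position: [0.5745, 0.0213, 0.0449]
ee_rot: [0.001, 0.61, 0.792, 0.0]
contact_force: [-1.6, -1.6, 14.2]
width: 0.0
gripper_force: 7.0
```

Call:
send_rows(steps=[-1,0,0,0.1,0,-1,0,0,0,0])

```text
clock: 21.0
position: [0.5745, 0.0213, 0.0449]
ee_rot: [0.001, 0.61, 0.792, 0.0]
contact_force: [-3.5, -1.7, 19.7]
width: 0.0001
gripper_force: 9.8
```

The force spikes and z has stopped, so it is seated on the floor. Lifting off and verifying.

Call:
send_rows(steps=[-1,0,0,-2,0,-1,0,0,-3,0,-1,0,0,-3,0,-1,-2,0,-3,0,-1,-3,0,-3,0,-1,-3,0,0,0,-1,0,0,0,0,-1,0,0,0,0])

```text
clock: 21.8
position: [0.5933, -0.0557, 0.1808]
ee_rot: [-0.002, 0.611, 0.792, -0.0]
contact_force: [-0.3, 1.1, 0.4]
width: -0.0
gripper_force: 0.0
```

```bash
python3 m.py; python3 - <<'E'
from h import *
v=np.array([-np.sin(.257),np.cos(.257),0]);p0=np.array([.5413,.1445,0])
im,K,T=cam("wrist");cs=[]
f=lambda r:float(((ray([[316,r]],K,T,.066)[0]-p0)@v*1000+88).round(1))
for col in (299,341):
    print(col,[(r,f(r),im[r,col].tolist()) for r in range(0,175,2) if np.abs(im[r,col].astype(int)-im[max(r-2,0),col]).max()>35])
t,K2,T2=cam("top")
for nm,mm in (("green",mask(t,35,50,120,60)),("blue",mask(t,105,125,150,60)),("yel",mask(t,18,30,150,100))):
    for c in blobs(mm,15): r=cv2.minAreaRect(c);print(nm,np.round(r[0],1),np.round(r[1],1))
t0=cv2.imread("pics/top0.png")
d=(cv2.absdiff(t,t0).max(2)>40).astype(np.uint8)
for n,(x,y) in dict(spare=(228,243),jar=(311,152),beaker=(354,145),dish=(438,172)).items(): print(n,"changed px",d[y-15:y+15,x-15:x+15].sum())
E
```

```text
[ 0.5933 -0.0557  0.1808] [-0.3  1.1  0.4]
292 345 65 137 3770
65 329 346 12 [np.float64(15.4), np.float64(14.9), np.float64(14.3), np.float64(13.8)]
77 293 346 53 [np.float64(48.5), np.float64(46.8), np.float64(45.1), np.float64(43.5)]
89 293 346 53 [np.float64(49.1), np.float64(47.4), np.float64(45.7), np.float64(44.0)]
101 293 346 53 [np.float64(49.6), np.float64(47.9), np.float64(46.2), np.float64(44.5)]
113 294 345 51 [np.float64(48.3), np.float64(46.6), np.float64(45.0), np.float64(43.3)]
125 294 345 51 [np.float64(48.9), np.float64(47.2), np.float64(45.5), np.float64(43.8)]
299 [(8, 36.6, [15, 30, 85]), (16, 30.7, [87, 95, 124]), (18, 29.3, [165, 171, 179]), (44, 9.7, [148, 153, 156]), (46, 8.1, [73, 78, 90]), (48, 6.6, [0, 15, 59]), (68, -9.2, [0, 111, 67]), (70, -10.8, [0, 169, 103]), (138, -69.5, [39, 141, 81]), (140, -71.4, [164, 71, 20]), (152, -82.6, [14, 11, 13]), (172, -101.9, [93, 87, 86])]
341 [(2, 40.9, [163, 163, 161]), (4, 39.4, [123, 123, 122]), (8, 36.6, [2, 23, 85]), (20, 27.8, [88, 95, 118]), (22, 26.3, [126, 134, 146]), (26, 23.3, [186, 194, 191]), (42, 11.2, [79, 83, 105]), (44, 9.7, [19, 32, 78]), (66, -7.6, [0, 85, 68]), (68, -9.2, [0, 153, 93]), (138, -69.5, [86, 131, 72]), (140, -71.4, [162, 68, 15]), (152, -82.6, [8, 14, 11])]
green [451.4 226.3] [21.6 18.9]
green [327.  216.6] [17.4 16. ]
blue [293.8 223.3] [12.7 12. ]
blue [495.4 165.1] [26.7 69.7]
blue [179.5 124. ] [32. 17.]
yel [283.2 226.6] [19.2  3.7]
spare changed px 0
jar changed px 0
beaker changed px 393
dish changed px 160
```

```bash
python3 - <<'E'
from h import *
t,_,_=cam("scene");d=(cv2.absdiff(t,cv2.imread("pics/scene0.png")).max(2)>40)
for n,(x,y) in dict(spare=(418,262),jar=(253,243),beaker=(220,210),dish=(208,152)).items(): print(n,d[y-20:y+20,x-18:x+18].sum())
E
```

```text
spare 0
jar 0
beaker 0
dish 249
```

The dish pixels differ only where the arm or its shadow falls; the fingers never went below 33 mm and the dish is 16 mm high. Everything else is unchanged, so I'm handing in.

```bash
python3 -c "from rig import *; print(sign_off())"
```

```text
the job is handed in; nothing more can be done
None
```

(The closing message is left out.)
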